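Seat the adaptor pins on a brake disc crosswise

TASK

Seat the adaptor flange on the brake disc by pushing its four locating pins down with the fingertips, one at a time and crosswise, each gently and fully home before the next: first the pin beside the flange's tab, then the pin straight across from it, then the pin a quarter turn anticlockwise from the tab (seen from above), and last the remaining pin. Only push: do not pull any pin up, and leave the bush, can, spanner and cone where they are.

Things in the scene. Friction and masses are not known exactly. Their poses are not given: they have to be found in the camera images.
- hub: Brake disc lying flat, fixed, with its adaptor flange on top. Origin on the bench on the disc axis; z up, x towards the flange tab. Dark disc 250 mm across, face 44 mm high; hat 150 mm across; aluminium flange 140 mm across, top 80 mm high, central boss 40 mm across, top 86 mm high. Four equal steel pins, 50 mm from the axis, at x+, x-, y+ and y- of this frame.
- tab_end (a point): Middle of the outer edge of the flange's single tab, on its top face: 108 mm from the axis, 80 mm high. The tab is 26 mm wide, 10 mm thick, and sticks 38 mm out of the round flange.
- pin_tab_top (a point): FIRST pin, beside the tab (hub x+): centre of the top of its round flat head, 22 mm across and 8 mm thick, on a 12 mm shank. Site z up. With the joint at 0 the top is 110 mm above the bench; fully home it is 94 mm, the head lying on a collar 26 mm across that stands 6 mm above the flange.
- pin_tab (a joint): How far the pin_tab pin is pushed down, m: 0 = standing up, 0.016 = fully home, head on its collar; negative = pulled up. Starts between 0 and 0.004. Stiff sliding fit: it takes about 4 to 5 N to move (the sprung collar under it gives about 1.5 mm then, 0.33 mm per N, 6 mm at most) and stays where it is left.
- pin_across_top (a point): SECOND pin, straight across from the tab (hub x-): centre of the top of its round flat head, 22 mm across and 8 mm thick, on a 12 mm shank. Site z up. With the joint at 0 the top is 110 mm above the bench; fully home it is 94 mm, the head lying on a collar 26 mm across that stands 6 mm above the flange.
- pin_across (a joint): How far the pin_across pin is pushed down, m: 0 = standing up, 0.016 = fully home, head on its collar; negative = pulled up. Starts between 0 and 0.004. Stiff sliding fit: it takes about 4 to 5 N to move (the sprung collar under it gives about 1.5 mm then, 0.33 mm per N, 6 mm at most) and stays where it is left.
- pin_left_top (a point): THIRD pin, a quarter turn anticlockwise from the tab seen from above (hub y+): centre of the top of its round flat head, 22 mm across and 8 mm thick, on a 12 mm shank. Site z up. With the joint at 0 the top is 110 mm above the bench; fully home it is 94 mm, the head lying on a collar 26 mm across that stands 6 mm above the flange.
- pin_left (a joint): How far the pin_left pin is pushed down, m: 0 = standing up, 0.016 = fully home, head on its collar; negative = pulled up. Starts between 0 and 0.004. Stiff sliding fit: it takes about 4 to 5 N to move (the sprung collar under it gives about 1.5 mm then, 0.33 mm per N, 6 mm at most) and stays where it is left.
- pin_right_top (a point): FOURTH pin, a quarter turn clockwise from the tab seen from above (hub y-): centre of the top of its round flat head, 22 mm across and 8 mm thick, on a 12 mm shank. Site z up. With the joint at 0 the top is 110 mm above the bench; fully home it is 94 mm, the head lying on a collar 26 mm across that stands 6 mm above the flange.
- pin_right (a joint): How far the pin_right pin is pushed down, m: 0 = standing up, 0.016 = fully home, head on its collar; negative = pulled up. Starts between 0 and 0.004. Stiff sliding fit: it takes about 4 to 5 N to move (the sprung collar under it gives about 1.5 mm then, 0.33 mm per N, 6 mm at most) and stays where it is left.
- bush: Loose steel bush (bystander), a ring 38 mm across and 22 mm high, standing on the disc's face beside the hat. Origin: centre of its underside.
- can: Loose spray can (bystander), 64 mm across, 190 mm high, standing on the bench left of the disc. Origin: centre of its underside.
- spanner: Loose spanner (bystander), 200 mm long, lying on the bench right of the disc. Origin: near its middle, on its underside; x along it.
- cone: Loose dark steel centring cone (bystander), 84 mm across, 42 mm high, standing on the bench left of the disc. Origin: centre of its underside.

How it is judged:
By the outcome, as a careful person would: the job done as asked, in the order asked, and still so for the second after the job is handed in, with the robot touching nothing.
It also fails if it takes over 54 s, if anything falls off the work surface, if the arm or the gripper's body presses on something with over 40 N, if the wrist force passes 120 N, or if a joint passes its speed limit or range.

ROBOT

A 6-joint arm with a two-finger parallel gripper is mounted at the origin on the work surface. World frame = base frame: x ahead of the robot, y to its left, z up, the work surface at z = 0. Lengths are in m, angles in rad, forces in N, time in s.
With the tool pointing down it reaches from about 0.325 to 0.775 m from the base axis. Payload 5.5 kg.
Tool frame: the origin (TCP) lies at the very end of the fingers, on their centre line; the grasp point (between the pads) lies 19 mm behind it; z points along the fingers, x is the direction in which the jaws open and shut, and the axes are right-handed (so a half turn about z gives the same grasp; the last joint's range is limited). The gripper opens to 88 mm and grips with 3 to 60 N. Pads are 20 mm wide; open, the fingers measure 115 mm over their backs; the gripper's body (75 mm by 178 mm) begins 61 mm behind the grasp point.
Start: joints at [1.222, 0.091, 1.231, -0, 1.82, -0.057], TCP at [0.173, 0.575, 0.223] pointing down, gripper open.
Joint ranges: [-2.87, 2.87], [-0.86, 2.18], [0.17, 2.46], [-1.51, 4.65], [0.06, 2.69], [-2.65, 2.65]. Speed limits (rad/s): [2.57, 2.57, 3.01, 3.14, 3.14, 3.14].

INTERFACE

Orientations are given as a 3x3 rotation matrix whose columns are the frame's x, y, z axes.
In Python, from cell import env gives the robot as it stands.
- The arm moves only by the shell command python3 -m crank 'ROWS' [FORCE]. ROWS is JSON, a list that holds one entry, the list of rows, each a list of 7 numbers: the shift along the tool's x, y, z in mm, then the turn, a rotation vector about the tool's x, y, z in degrees, then the opening, from 0 (shut) to 1 (fully open). In form: [[[tx, ty, tz, wx, wy, wz, fingers], ...]]. A call has exactly 10 rows; each row shifts and turns the commanded pose from where the row before left it, along the tool's axes as they then stand; what a row does not reach is not made up. A row lasts 1/12 s, in which the tool goes at most 41.7 mm and 7.16 degrees, less where a joint would pass 70% of its speed; a pose out of reach is approached as far as the arm can. A call with a gripper value outside its range is refused whole. The fingers move at their own pace and stop on an object; FORCE is the grip in N (left out, the last holds). Time passes only in rows, so rows that do not move let the fingers close, or fill a call up. It gives the time, the measured TCP pose, the force and the opening at its end, in the units of the state.
- env.sense(): the state, without advancing time (a new reading comes with each control period).
- env.capture(name): name is "scene" or "top"; returns a dict with "color" (480x640x3 uint8, red, green, blue), "intrinsics" (3x3 intrinsics, pixels), "rvec" (rotation vector, rad) and "tvec" (3), from world to camera coordinates, as OpenCV has them. Camera axes: x right, y down, z forward; pixel columns grow to the right and rows downward; lengths in m; the calibration is good to about 2 mm. A picture is of the moment at which its call begins. There is no depth.
- env.close_job(): hands the job in, once; it reports no verdict.
The state is a dict: "clock": time; "joint_pos": joint angles; "joint_vel": joint speeds; "joint_efforts": joint torques, N m; "tool_pos": TCP position; "eef_rot": TCP orientation; "wrist_force": force on the tool from outside, world axes, zero at the start; "ft_torque": the same for the moment, N m; "opening": opening from 0.0 (shut) to 1.0 (fully open).
Only numpy, scipy, OpenCV 4.12 (cv2) and the standard library are available. Lean on these libraries where they do the work, as an engineer would, in place of code of your own. Each camera call takes 0.05 s, during which the arm holds its last target. There are 200 camera calls.

## Working session

There is one attempt and no reset: what is moved stays moved. The work goes in short steps, Python scripts to look and compute and a shell command to move; the robot and the scene stay as the last step left them, time stands still between calls to the robot, and variables do not carry over. Pictures are saved under pics/ and viewed, about 8 in all and at most 12, crops included, and the job is handed in when it is done.

```bash
mkdir -p pics; ls; cat > h.py <<'E'
import cv2, numpy as np
from cell import env
def cap(n,f=None):
    c=env.capture(n)
    if f: cv2.imwrite('pics/'+f,c['color'][:,:,::-1])
    return c
def ray(c,uv,z):
    K=np.array(c['intrinsics']);R=cv2.Rodrigues(np.array(c['rvec'],float))[0];t=np.array(c['tvec'],float).ravel()
    o=-R.T@t; d=R.T@np.linalg.inv(K)@np.array([uv[0],uv[1],1.])
    return o+d*(z-o[2])/d[2]
def proj(c,P):
    return cv2.projectPoints(np.array(P,float).reshape(-1,3),np.array(c['rvec'],float),np.array(c['tvec'],float),np.array(c['intrinsics'],float),None)[0].reshape(-1,2)
E
python3 - <<'E'
from h import *
for n in('top','scene'):
    c=cap(n,n+'0.png');R=cv2.Rodrigues(np.array(c['rvec'],float))[0];print(n,-R.T@np.array(c['tvec']).ravel(),R.round(2).tolist(),np.array(c['intrinsics']).round(0).tolist())
s=env.sense();print({k:np.round(v,3).tolist() for k,v in s.items()})
E
```

```text
pics
top [ 0.40369556 -0.0199521   1.09361518] [[-0.01, -1.0, -0.0], [-0.99, 0.01, -0.11], [0.11, -0.0, -0.99]] [[546.0, 0.0, 325.0], [0.0, 546.0, 239.0], [0.0, 0.0, 1.0]]
scene [ 1.19136697 -0.10352224  0.89276751] [[0.1, 0.99, 0.01], [0.75, -0.07, -0.65], [-0.65, 0.07, -0.76]] [[515.0, 0.0, 326.0], [0.0, 515.0, 237.0], [0.0, 0.0, 1.0]]
{'clock': 0.1, 'joint_pos': [1.222, 0.092, 1.232, -0.0, 1.82, -0.057], 'joint_vel': [0.001, -0.002, -0.002, 0.001, -0.0, -0.0], 'joint_efforts': [0.002, -44.786, -40.757, 0.07, 0.028, -0.0], 'tool_pos': [0.173, 0.574, 0.222], 'eef_rot': [[0.288, 0.958, -0.001], [0.958, -0.288, -0.002], [-0.002, -0.0, -1.0]], 'wrist_force': [0.451, 0.392, 0.403], 'ft_torque': [-0.001, 0.01, -0.046], 'opening': 1.004}
```

View pics/top0.png

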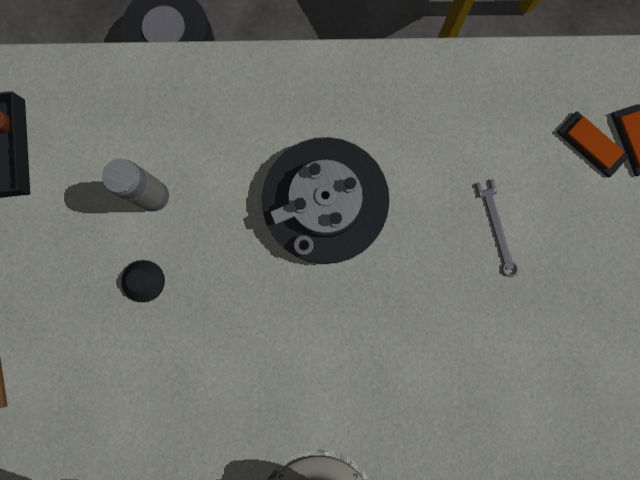

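View pics/scene0.png

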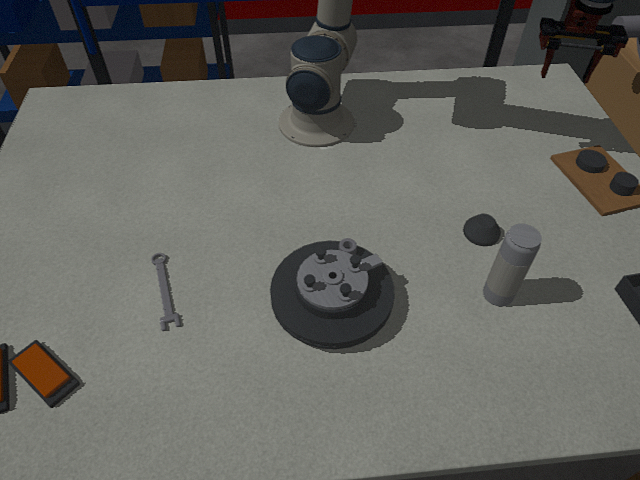

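The top view shows the hub at about (326,200), with the tab end at (276,217) and the bush at (303,245). The can is at (135,185), the cone at (143,281) and the spanner at (497,228). Pin heads are near (299,204), (350,184), (315,170) and (335,219). I'll enlarge both views.

```bash
python3 - <<'E'
from h import *
a=cv2.imread('pics/top0.png')[130:270,255:395];b=cv2.imread('pics/scene0.png')[225:325,265:405]
a=cv2.resize(a,None,fx=5,fy=4,interpolation=2) if 0 else cv2.resize(a,(560,560),interpolation=cv2.INTER_CUBIC)
cv2.imwrite('pics/ztop.png',cv2.convertScaleAbs(a,alpha=1.5));cv2.imwrite('pics/zsc.png',cv2.convertScaleAbs(cv2.resize(b,(784,560),interpolation=cv2.INTER_CUBIC),alpha=1.5))
E
```

```text
(no output)
```

View pics/ztop.png

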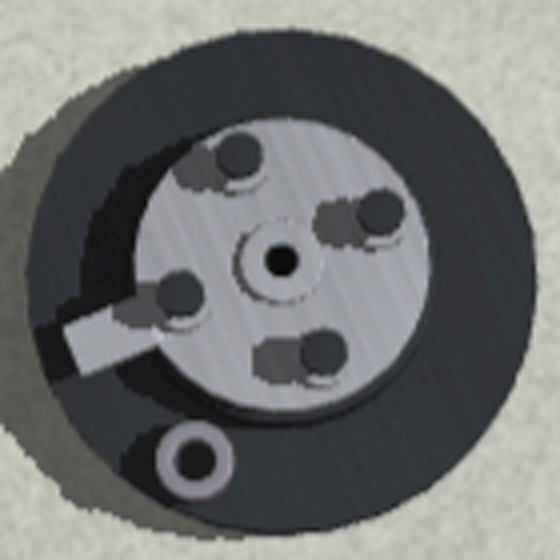

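View pics/zsc.png

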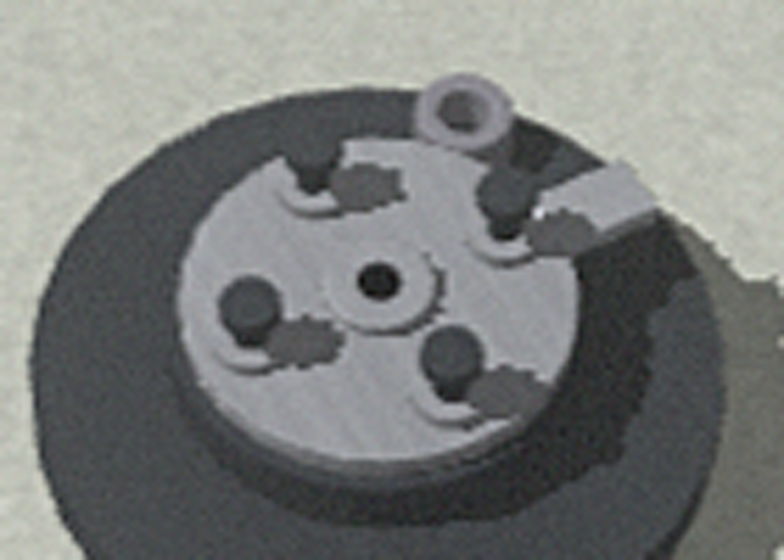

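Each crop is 4x (top) or 5.6x (scene). In the top crop the pin heads are at (181,294) by the tab, (381,213) across, (323,353) left and (238,156) right. The tab edge middle is at (72,350) and the boss hole at (282,261). The right pin's top is dark against dark in the scene view.

```bash
python3 - <<'E'
from h import *
t=env.capture('top');s=env.capture('scene')
T=lambda p:((p[0]+.5)/4-.5+255,(p[1]+.5)/4-.5+130)
S=lambda p:((p[0]+.5)/5.6-.5+265,(p[1]+.5)/5.6-.5+225)
top=dict(tab=(181,294),across=(381,213),left=(323,353),right=(238,156)); sc=dict(tab=(507,192),across=(249,304),left=(315,157),right=(452,355))
P={k:ray(t,T(v),.108) for k,v in top.items()}
for k in P: print(k,P[k].round(4),'scene',ray(s,S(sc[k]),.108).round(4))
c=np.mean(list(P.values()),0);e=ray(t,T((72,350)),.08);print('c',c,'boss',ray(t,T((282,261)),.086),'scboss',ray(s,S((378,281)),.086),'tab',e)
d=P['tab']-P['across'];l=P['left']-P['right'];y=np.angle((d[0]+1j*d[1])+(l[0]+1j*l[1])/1j);print('yaw',y,np.linalg.norm(d),np.linalg.norm(l),'tabyaw',np.arctan2(*(e-c)[1::-1]),np.linalg.norm((e-c)[:2]))
R=np.array(env.sense()['eef_rot']);p=np.array(env.sense()['tool_pos'])
print('can',ray(t,(157,197),0),'bush',ray(t,(303,245),.066))
for i,k in enumerate(top):
    q=c[:2]+.05*np.array([np.cos(y+a:=[0,np.pi,np.pi/2,-np.pi/2][i]),0]) if 0 else c[:2]+.05*np.array([np.cos(y+[0,np.pi,np.pi/2,-np.pi/2][i]),np.sin(y+[0,np.pi,np.pi/2,-np.pi/2][i])])
    print(k,q.round(4),(R.T@(np.array([*q,.15])-p)*1000).round(1))
E
```

```text
File "<stdin>", line 13
    q=c[:2]+.05*np.array([np.cos(y+a:=[0,np.pi,np.pi/2,-np.pi/2][i]),0]) if 0 else c[:2]+.05*np.array([np.cos(y+[0,np.pi,np.pi/2,-np.pi/2][i]),np.sin(y+[0,np.pi,np.pi/2,-np.pi/2][i])])
                                    ^^
SyntaxError: invalid syntax
```

```bash
python3 - <<'E'
from h import *
t=env.capture('top');s=env.capture('scene')
T=lambda p:((p[0]+.5)/4-.5+255,(p[1]+.5)/4-.5+130)
S=lambda p:((p[0]+.5)/5.6-.5+265,(p[1]+.5)/5.6-.5+225)
top=dict(tab=(181,294),across=(381,213),left=(323,353),right=(238,156)); sc=dict(tab=(507,192),across=(249,304),left=(315,157),right=(452,355))
P={k:ray(t,T(v),.108) for k,v in top.items()}
for k in P: print(k,P[k].round(4),'scene',ray(s,S(sc[k]),.108).round(4))
c=np.mean(list(P.values()),0);e=ray(t,T((72,350)),.08);print('c',c,'boss',ray(t,T((282,261)),.086),'scboss',ray(s,S((378,281)),.086),'tab',e)
d=P['tab']-P['across'];l=P['left']-P['right'];y=np.angle((d[0]+1j*d[1])+(l[0]+1j*l[1])/1j);print('yaw',y,np.linalg.norm(d),np.linalg.norm(l),'tabyaw',np.arctan2(*(e-c)[1::-1]),np.linalg.norm((e-c)[:2]))
st=env.sense();R=np.array(st['eef_rot']);p=np.array(st['tool_pos'])
print('can',ray(t,(157,197),0),'bush',ray(t,(303,245),.066),p)
for k,a in zip(top,[0,np.pi,np.pi/2,-np.pi/2]):
    q=c[:2]+.05*np.array([np.cos(y+a),np.sin(y+a)])
    print(k,q.round(4),(R.T@(np.array([*q,.15])-p)*1000).round(1))
E
```

```text
tab [0.5798 0.024  0.108 ] scene [0.5811 0.0229 0.108 ]
across [ 0.6161 -0.0682  0.108 ] scene [ 0.6205 -0.07    0.108 ]
left [ 0.5516 -0.0405  0.108 ] scene [ 0.5594 -0.042   0.108 ]
right [ 0.6438 -0.0028  0.108 ] scene [ 0.6475 -0.0047  0.108 ]
c [ 0.5978071  -0.02187698  0.108     ] boss [ 0.59866454 -0.02245887  0.086     ] scboss [ 0.59885053 -0.02367104  0.086     ] tab [0.55888515 0.07659079 0.08      ]
yaw 1.9524421227500424 0.0990726147569387 0.0995975969725096 tabyaw 1.9472236576606148 0.1058811538039805
can [0.61586164 0.31906956 0.        ] bush [0.50693777 0.02069442 0.066     ] [0.1725761  0.57445855 0.22193826]
tab [0.5792 0.0245] [-409.6  547.7   72.4]
across [ 0.6164 -0.0683] [-487.7  610.    72.5]
left [ 0.5514 -0.0405] [-479.8  539.8   72.5]
right [ 0.6442 -0.0033] [-417.5  617.9   72.4]
```

Hub centre is about (0.598, -0.0225), yaw 1.95 rad, and the two views agree to within a few mm. Next I move above the first pin with the fingers shut.

```bash
python3 -m crank '[[[-20.5,27.4,0,0,0,0,0],[-20.5,27.4,0,0,0,0,0],[-20.5,27.4,0,0,0,0,0],[-20.5,27.4,0,0,0,0,0],[-20.5,27.4,0,0,0,0,0],[-20.5,27.4,0,0,0,0,0],[-20.5,27.4,0,0,0,0,0],[-20.5,27.4,0,0,0,0,0],[-20.5,27.4,0,0,0,0,0],[-20.5,27.4,0,0,0,0,0]]]' && python3 -m crank '[[[-20.5,27.4,0,0,0,0,0],[-20.5,27.4,0,0,0,0,0],[-20.5,27.4,0,0,0,0,0],[-20.5,27.4,8,0,0,0,0],[-20.5,27.4,8,0,0,0,0],[-20.5,27.4,10,0,0,0,0],[-20.5,27.4,10,0,0,0,0],[-20.5,27.4,12,0,0,0,0],[-20.5,27.4,12,0,0,0,0],[-20.5,27.4,12,0,0,0,0]]]'
cat > go.py <<'E'
from h import *
C=np.array([.5985,-.0225]);Y=1.952
def go(name,z):
    a=dict(tab=0,across=np.pi,left=np.pi/2,right=-np.pi/2)[name]+Y
    s=env.sense();q=[*(C+.05*np.array([np.cos(a),np.sin(a)])),z]
    print(s['clock'],name,'pos',np.round(s['tool_pos'],4),'delta tool mm',(np.array(s['eef_rot']).T@(np.array(q)-s['tool_pos'])*1000).round(1),'F',np.round(s['wrist_force'],2),'op',s['opening'],'tilt',np.round(s['eef_rot'],3)[:,2])
E
python3 -c "
from go import *
go('tab',.115);cap('scene','s1.png');c=cap('top')
im=cv2.imread('pics/s1.png')[180:340,230:430];a=cv2.resize(im,(600,480),interpolation=2);cv2.imwrite('pics/z1.png',cv2.convertScaleAbs(a,alpha=1.5))"
```

```text
clock: 1.03
tool_pos: [0.3767, 0.298, 0.2226]
eef_rot: [[0.288, 0.958, 0.0], [0.958, -0.288, 0.0], [0.0, 0.0, -1.0]]
wrist_force: [0.1, 0.3, -0.1]
opening: 0.28
clock: 1.87
tool_pos: [0.5802, 0.0227, 0.1499]
eef_rot: [[0.288, 0.958, -0.0], [0.958, -0.288, 0.0], [0.0, -0.0, -1.0]]
wrist_force: [0.3, 0.4, 0.4]
opening: 0.007
1.8667 tab pos [0.5802 0.0227 0.1499] delta tool mm [ 1.  -0.6 34.9] F [0.29 0.43 0.44] op 0.007190503159052065 tilt [-0.  0. -1.]
```

View pics/z1.png

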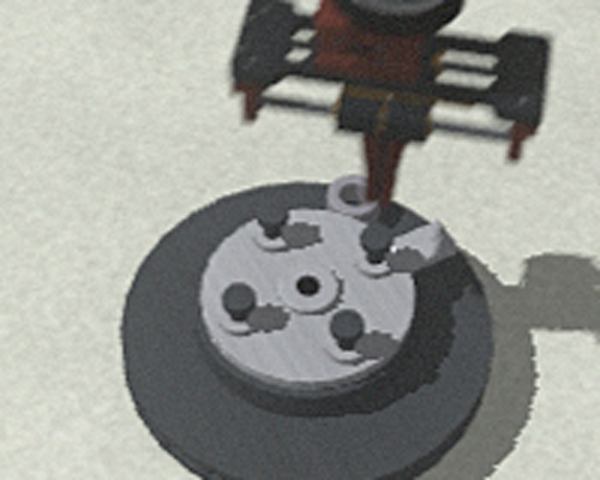

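The shut fingers are directly over the tab pin (around (377,235) in the crop) and clear of everything else. Next I descend close to it.

```bash
python3 -m crank '[[[1,-0.6,6,0,0,0,0],[0,0,6,0,0,0,0],[0,0,6,0,0,0,0],[0,0,6,0,0,0,0],[0,0,5,0,0,0,0],[0,0,4,0,0,0,0],[0,0,3,0,0,0,0],[0,0,2,0,0,0,0],[0,0,0,0,0,0,0],[0,0,0,0,0,0,0]]]' && python3 -m crank '[[[0,0,1,0,0,0,0],[0,0,1,0,0,0,0],[0,0,1,0,0,0,0],[0,0,1,0,0,0,0],[0,0,1,0,0,0,0],[0,0,1,0,0,0,0],[0,0,1,0,0,0,0],[0,0,1,0,0,0,0],[0,0,1,0,0,0,0],[0,0,1,0,0,0,0]]]'
```

```text
clock: 2.8
tool_pos: [0.5792, 0.0255, 0.1127]
eef_rot: [[0.288, 0.958, 0.0], [0.958, -0.288, -0.0], [0.0, 0.0, -1.0]]
wrist_force: [0.9, 0.1, 0.3]
opening: 0.004
clock: 3.63
tool_pos: [0.5794, 0.0254, 0.1028]
eef_rot: [[0.288, 0.958, 0.001], [0.958, -0.288, -0.0], [0.0, 0.001, -1.0]]
wrist_force: [-0.6, -0.9, 3.6]
opening: 0.006
```

```bash
python3 -m crank '[[[0,0,0.8,0,0,0,0],[0,0,0.8,0,0,0,0],[0,0,0.8,0,0,0,0],[0,0,0.8,0,0,0,0],[0,0,0.8,0,0,0,0],[0,0,0.8,0,0,0,0],[0,0,0.8,0,0,0,0],[0,0,0.8,0,0,0,0],[0,0,0.8,0,0,0,0],[0,0,0.8,0,0,0,0]]]' && python3 -m crank '[[[0,0,0.3,0,0,0,0],[0,0,0.3,0,0,0,0],[0,0,0.3,0,0,0,0],[0,0,0.3,0,0,0,0],[0,0,0.3,0,0,0,0],[0,0,0.2,0,0,0,0],[0,0,0.2,0,0,0,0],[0,0,0,0,0,0,0],[0,0,0,0,0,0,0],[0,0,0,0,0,0,0]]]'
```

```text
clock: 4.47
tool_pos: [0.5793, 0.0254, 0.0946]
eef_rot: [[0.288, 0.958, 0.0], [0.958, -0.288, -0.0], [0.0, 0.0, -1.0]]
wrist_force: [0.6, -1.0, 4.2]
opening: 0.0
clock: 5.3
tool_pos: [0.5793, 0.0254, 0.0928]
eef_rot: [[0.288, 0.958, 0.0], [0.958, -0.288, -0.0], [0.0, 0.0, -1.0]]
wrist_force: [2.1, -1.4, 3.2]
opening: 0.006
```

```bash
python3 -m crank '[[[0,0,0.2,0,0,0,0],[0,0,0.2,0,0,0,0],[0,0,0.2,0,0,0,0],[0,0,0.2,0,0,0,0],[0,0,0.2,0,0,0,0],[0,0,0,0,0,0,0],[0,0,0,0,0,0,0],[0,0,0,0,0,0,0],[0,0,0,0,0,0,0],[0,0,0,0,0,0,0]]]'; python3 -m crank '[[[0,0,0.2,0,0,0,0],[0,0,0.2,0,0,0,0],[0,0,0.2,0,0,0,0],[0,0,0.2,0,0,0,0],[0,0,0.2,0,0,0,0],[0,0,0,0,0,0,0],[0,0,0,0,0,0,0],[0,0,0,0,0,0,0],[0,0,0,0,0,0,0],[0,0,0,0,0,0,0]]]'
```

```text
clock: 6.13
tool_pos: [0.5793, 0.0255, 0.0922]
eef_rot: [[0.288, 0.958, 0.001], [0.958, -0.288, -0.0], [0.0, 0.001, -1.0]]
wrist_force: [1.0, -1.0, 6.1]
opening: 0.008
clock: 6.97
tool_pos: [0.5793, 0.0254, 0.0916]
eef_rot: [[0.288, 0.958, 0.001], [0.958, -0.288, -0.0], [0.0, 0.001, -1.0]]
wrist_force: [0.7, -0.8, 7.6]
opening: 0.006
```

The force rises along the collar spring line (7.6 N at 91.6 mm, against 94 − 7.6×0.33 ≈ 91.5 mm), so pin 1 is home. I lift straight up and take a measurement.

```bash
python3 -m crank '[[[0,0,-0.5,0,0,0,0],[0,0,-0.5,0,0,0,0],[0,0,-1,0,0,0,0],[0,0,-2,0,0,0,0],[0,0,-5,0,0,0,0],[0,0,-8,0,0,0,0],[0,0,-10,0,0,0,0],[0,0,-10,0,0,0,0],[0,0,0,0,0,0,0],[0,0,0,0,0,0,0]]]'; python3 -c "
from go import *
go('across',.114)"
```

```text
clock: 7.8
tool_pos: [0.5798, 0.0255, 0.1291]
eef_rot: [[0.288, 0.958, 0.002], [0.958, -0.288, 0.0], [0.001, 0.002, -1.0]]
wrist_force: [1.0, -0.2, -0.1]
opening: 0.009
7.8 across pos [0.5798 0.0255 0.1291] delta tool mm [-79.7  62.9  15.2] F [ 1.   -0.21 -0.14] op 0.008791472786943085 tilt [ 0.002  0.    -1.   ]
```

```bash
python3 -m crank '[[[-10,8,0,0,0,0,0],[-20,15.5,0,0,0,0,0],[-20,15.5,0,0,0,0,0],[-20,15.5,0,0,0,0,0],[-9.7,8.4,0,0,0,0,0],[0,0,4,0,0,0,0],[0,0,5,0,0,0,0],[0,0,5,0,0,0,0],[0,0,1,0,0,0,0],[0,0,0,0,0,0,0]]]'; python3 -c "
from go import *
go('across',.094)"; python3 -m crank '[[[0,0,1,0,0,0,0],[0,0,1,0,0,0,0],[0,0,1,0,0,0,0],[0,0,1,0,0,0,0],[0,0,1,0,0,0,0],[0,0,1,0,0,0,0],[0,0,1,0,0,0,0],[0,0,1,0,0,0,0],[0,0,1,0,0,0,0],[0,0,1,0,0,0,0]]]'; python3 -c "
from go import *
go('across',.094)"
```

```text
clock: 8.63
tool_pos: [0.6159, -0.0677, 0.1117]
eef_rot: [[0.286, 0.958, -0.002], [0.958, -0.286, 0.001], [0.0, -0.002, -1.0]]
wrist_force: [-0.5, 0.1, 0.4]
opening: 0.008
8.6333 across pos [ 0.6159 -0.0677  0.1117] delta tool mm [-0.8  1.6 17.7] F [-0.52  0.06  0.35] op 0.008020371175983023 tilt [-0.002  0.001 -1.   ]
clock: 9.47
tool_pos: [0.6166, -0.069, 0.1033]
eef_rot: [[0.288, 0.958, 0.001], [0.958, -0.288, -0.0], [0.0, 0.001, -1.0]]
wrist_force: [-2.3, 0.3, 3.3]
opening: 0.0
9.4667 across pos [ 0.6166 -0.069   0.1033] delta tool mm [0.2 0.5 9.3] F [-2.32  0.27  3.3 ] op 0.00024178831361714023 tilt [ 0.001 -0.    -1.   ]
```

```bash
python3 -m crank '[[[0,0,0.8,0,0,0,0],[0,0,0.8,0,0,0,0],[0,0,0.8,0,0,0,0],[0,0,0.8,0,0,0,0],[0,0,0.8,0,0,0,0],[0,0,0.8,0,0,0,0],[0,0,0.8,0,0,0,0],[0,0,0.8,0,0,0,0],[0,0,0.8,0,0,0,0],[0,0,0.8,0,0,0,0]]]' && python3 -m crank '[[[0,0,0.3,0,0,0,0],[0,0,0.3,0,0,0,0],[0,0,0.3,0,0,0,0],[0,0,0.3,0,0,0,0],[0,0,0.3,0,0,0,0],[0,0,0.2,0,0,0,0],[0,0,0.2,0,0,0,0],[0,0,0.2,0,0,0,0],[0,0,0.2,0,0,0,0],[0,0,0,0,0,0,0]]]'; python3 -m crank '[[[0,0,0.2,0,0,0,0],[0,0,0.2,0,0,0,0],[0,0,0.2,0,0,0,0],[0,0,0.2,0,0,0,0],[0,0,0,0,0,0,0],[0,0,0,0,0,0,0],[0,0,0,0,0,0,0],[0,0,0,0,0,0,0],[0,0,0,0,0,0,0],[0,0,0,0,0,0,0]]]'
```

```text
clock: 10.3
tool_pos: [0.6166, -0.069, 0.0947]
eef_rot: [[0.288, 0.958, 0.0], [0.958, -0.288, 0.0], [0.0, 0.0, -1.0]]
wrist_force: [-0.5, 1.3, 4.7]
opening: 0.004
clock: 11.13
tool_pos: [0.6166, -0.0689, 0.0926]
eef_rot: [[0.288, 0.958, 0.0], [0.958, -0.288, 0.0], [0.0, 0.0, -1.0]]
wrist_force: [-1.1, 1.0, 5.2]
opening: 0.005
clock: 11.97
tool_pos: [0.6166, -0.069, 0.0921]
eef_rot: [[0.288, 0.958, 0.0], [0.958, -0.288, -0.0], [0.0, 0.0, -1.0]]
wrist_force: [-1.8, 0.2, 6.5]
opening: 0.006
```

One more small step to match the first pin (~8 N), then lift and move to the third.

```bash
python3 -m crank '[[[0,0,0.2,0,0,0,0],[0,0,0.2,0,0,0,0],[0,0,0.2,0,0,0,0],[0,0,0.2,0,0,0,0],[0,0,0,0,0,0,0],[0,0,0,0,0,0,0],[0,0,0,0,0,0,0],[0,0,0,0,0,0,0],[0,0,0,0,0,0,0],[0,0,0,0,0,0,0]]]' && python3 -m crank '[[[0,0,-0.5,0,0,0,0],[0,0,-0.5,0,0,0,0],[0,0,-1,0,0,0,0],[0,0,-2,0,0,0,0],[0,0,-5,0,0,0,0],[0,0,-8,0,0,0,0],[0,0,-10,0,0,0,0],[0,0,-10,0,0,0,0],[0,0,0,0,0,0,0],[0,0,0,0,0,0,0]]]'; python3 -c "
from go import *
go('left',.114)"
```

```text
clock: 12.8
tool_pos: [0.6166, -0.069, 0.0917]
eef_rot: [[0.288, 0.958, 0.001], [0.958, -0.288, -0.0], [0.0, 0.001, -1.0]]
wrist_force: [-1.7, 0.7, 6.9]
opening: 0.004
clock: 13.63
tool_pos: [0.6172, -0.0691, 0.1294]
eef_rot: [[0.288, 0.958, 0.002], [0.958, -0.288, -0.0], [0.0, 0.002, -1.0]]
wrist_force: [0.4, 0.9, 0.2]
opening: 0.007
13.6333 left pos [ 0.6172 -0.0691  0.1294] delta tool mm [  8.1 -70.4  15.2] F [0.36 0.91 0.23] op 0.007017289581826644 tilt [ 0.002 -0.    -1.   ]
```

```bash
python3 -m crank '[[[1,-9,0,0,0,0,0],[2,-18,0,0,0,0,0],[2,-18,0,0,0,0,0],[2,-16,0,0,0,0,0],[1,-9.4,0,0,0,0,0],[0,0,4,0,0,0,0],[0,0,5,0,0,0,0],[0,0,5,0,0,0,0],[0,0,1,0,0,0,0],[0,0,0,0,0,0,0]]]' && python3 -m crank '[[[0,0,1,0,0,0,0],[0,0,1,0,0,0,0],[0,0,1,0,0,0,0],[0,0,1,0,0,0,0],[0,0,1,0,0,0,0],[0,0,1,0,0,0,0],[0,0,1,0,0,0,0],[0,0,1,0,0,0,0],[0,0,1,0,0,0,0],[0,0,1,0,0,0,0]]]'; python3 -c "
from go import *
go('left',.094)"
```

```text
clock: 14.47
tool_pos: [0.5513, -0.0413, 0.1115]
eef_rot: [[0.288, 0.958, -0.002], [0.958, -0.288, 0.0], [-0.0, -0.002, -1.0]]
wrist_force: [-0.4, -0.0, -1.1]
opening: 0.006
clock: 15.3
tool_pos: [0.5516, -0.0411, 0.1031]
eef_rot: [[0.288, 0.958, 0.001], [0.958, -0.288, -0.0], [0.0, 0.001, -1.0]]
wrist_force: [-0.5, -0.5, 3.0]
opening: 0.005
15.3 left pos [ 0.5516 -0.0411  0.1031] delta tool mm [0.2 0.5 9.1] F [-0.54 -0.48  3.01] op 0.004866807753576697 tilt [ 0.001 -0.    -1.   ]
```

```bash
python3 -m crank '[[[0,0,0.8,0,0,0,0],[0,0,0.8,0,0,0,0],[0,0,0.8,0,0,0,0],[0,0,0.8,0,0,0,0],[0,0,0.8,0,0,0,0],[0,0,0.8,0,0,0,0],[0,0,0.8,0,0,0,0],[0,0,0.8,0,0,0,0],[0,0,0.8,0,0,0,0],[0,0,0.8,0,0,0,0]]]' && python3 -m crank '[[[0,0,0.3,0,0,0,0],[0,0,0.3,0,0,0,0],[0,0,0.3,0,0,0,0],[0,0,0.3,0,0,0,0],[0,0,0.3,0,0,0,0],[0,0,0.2,0,0,0,0],[0,0,0.2,0,0,0,0],[0,0,0.2,0,0,0,0],[0,0,0.2,0,0,0,0],[0,0,0,0,0,0,0]]]' && python3 -m crank '[[[0,0,0.2,0,0,0,0],[0,0,0.2,0,0,0,0],[0,0,0.2,0,0,0,0],[0,0,0.2,0,0,0,0],[0,0,0.2,0,0,0,0],[0,0,0.2,0,0,0,0],[0,0,0.2,0,0,0,0],[0,0,0,0,0,0,0],[0,0,0,0,0,0,0],[0,0,0,0,0,0,0]]]'
```

```text
clock: 16.13
tool_pos: [0.5515, -0.0411, 0.0948]
eef_rot: [[0.288, 0.958, 0.0], [0.958, -0.288, -0.0], [-0.0, 0.0, -1.0]]
wrist_force: [2.2, -1.7, 4.5]
opening: 0.003
clock: 16.97
tool_pos: [0.5515, -0.0411, 0.0927]
eef_rot: [[0.288, 0.958, 0.0], [0.958, -0.288, -0.0], [0.0, 0.0, -1.0]]
wrist_force: [2.5, -1.1, 5.1]
opening: 0.003
clock: 17.8
tool_pos: [0.5515, -0.0411, 0.0918]
eef_rot: [[0.288, 0.958, 0.001], [0.958, -0.288, -0.0], [0.0, 0.001, -1.0]]
wrist_force: [1.5, -1.5, 6.9]
opening: 0.004
```

```bash
python3 -m crank '[[[0,0,0.2,0,0,0,0],[0,0,0.1,0,0,0,0],[0,0,0,0,0,0,0],[0,0,0,0,0,0,0],[0,0,-0.5,0,0,0,0],[0,0,-1.5,0,0,0,0],[0,0,-5,0,0,0,0],[0,0,-10,0,0,0,0],[0,0,-10,0,0,0,0],[0,0,-10,0,0,0,0]]]'; python3 -c "
from go import *
go('right',.114)"
```

```text
clock: 18.63
tool_pos: [0.551, -0.0409, 0.1283]
eef_rot: [[0.288, 0.958, -0.001], [0.958, -0.288, 0.0], [-0.0, -0.001, -1.0]]
wrist_force: [-0.3, -0.7, 0.1]
opening: 0.007
18.6333 right pos [ 0.551  -0.0409  0.1283] delta tool mm [62.4 79.4 14.2] F [-0.33 -0.7   0.06] op 0.0071688768413073565 tilt [-0.001  0.    -1.   ]
```

```bash
python3 -m crank '[[[8,10,0,0,0,0,0],[15,19.4,0,0,0,0,0],[16,20,0,0,0,0,0],[15,20,0,0,0,0,0],[8.2,10,0,0,0,0,0],[0,0,4,0,0,0,0],[0,0,5,0,0,0,0],[0,0,6,0,0,0,0],[0,0,1,0,0,0,0],[0,0,0,0,0,0,0]]]' && python3 -m crank '[[[0,0,1,0,0,0,0],[0,0,1,0,0,0,0],[0,0,1,0,0,0,0],[0,0,1,0,0,0,0],[0,0,1,0,0,0,0],[0,0,1,0,0,0,0],[0,0,1,0,0,0,0],[0,0,1,0,0,0,0],[0,0,1,0,0,0,0],[0,0,1,0,0,0,0]]]'; python3 -c "
from go import *
go('right',.094)"
```

```text
clock: 19.47
tool_pos: [0.6443, -0.0047, 0.111]
eef_rot: [[0.288, 0.958, -0.002], [0.958, -0.288, -0.0], [-0.0, -0.002, -1.0]]
wrist_force: [-0.1, -0.5, -1.1]
opening: 0.006
clock: 20.3
tool_pos: [0.6454, -0.0044, 0.102]
eef_rot: [[0.288, 0.958, 0.0], [0.958, -0.288, -0.0], [-0.0, 0.0, -1.0]]
wrist_force: [-1.6, -1.2, 4.2]
opening: 0.003
20.3 right pos [ 0.6454 -0.0044  0.102 ] delta tool mm [ 0.3 -0.6  8. ] F [-1.65 -1.22  4.17] op 0.0034273940310606543 tilt [ 0. -0. -1.]
```

```bash
python3 -m crank '[[[0,0,0.7,0,0,0,0],[0,0,0.7,0,0,0,0],[0,0,0.7,0,0,0,0],[0,0,0.7,0,0,0,0],[0,0,0.7,0,0,0,0],[0,0,0.7,0,0,0,0],[0,0,0.7,0,0,0,0],[0,0,0.7,0,0,0,0],[0,0,0.7,0,0,0,0],[0,0,0.7,0,0,0,0]]]' && python3 -m crank '[[[0,0,0.3,0,0,0,0],[0,0,0.3,0,0,0,0],[0,0,0.3,0,0,0,0],[0,0,0.3,0,0,0,0],[0,0,0.3,0,0,0,0],[0,0,0.2,0,0,0,0],[0,0,0.2,0,0,0,0],[0,0,0.2,0,0,0,0],[0,0,0.2,0,0,0,0],[0,0,0,0,0,0,0]]]' && python3 -m crank '[[[0,0,0.2,0,0,0,0],[0,0,0.2,0,0,0,0],[0,0,0.2,0,0,0,0],[0,0,0.2,0,0,0,0],[0,0,0.2,0,0,0,0],[0,0,0.2,0,0,0,0],[0,0,0.2,0,0,0,0],[0,0,0,0,0,0,0],[0,0,0,0,0,0,0],[0,0,0,0,0,0,0]]]'
```

```text
clock: 21.13
tool_pos: [0.6454, -0.0044, 0.0948]
eef_rot: [[0.288, 0.958, 0.0], [0.958, -0.288, -0.0], [-0.0, 0.0, -1.0]]
wrist_force: [-1.0, -1.1, 4.5]
opening: 0.005
clock: 21.97
tool_pos: [0.6454, -0.0044, 0.0927]
eef_rot: [[0.288, 0.958, 0.0], [0.958, -0.288, -0.0], [-0.0, 0.0, -1.0]]
wrist_force: [-0.4, -1.9, 3.8]
opening: 0.009
clock: 22.8
tool_pos: [0.6454, -0.0044, 0.0919]
eef_rot: [[0.288, 0.958, 0.001], [0.958, -0.288, -0.0], [0.0, 0.001, -1.0]]
wrist_force: [-1.7, -1.5, 6.5]
opening: 0.002
```

```bash
python3 -m crank '[[[0,0,0.2,0,0,0,0],[0,0,0.1,0,0,0,0],[0,0,0,0,0,0,0],[0,0,0,0,0,0,0],[0,0,-0.5,0,0,0,0],[0,0,-1.5,0,0,0,0],[0,0,-5,0,0,0,0],[0,0,-15,0,0,0,0],[0,0,-25,0,0,0,0],[0,0,-30,0,0,0,0]]]' && python3 -m crank '[[[0,0,-20,0,0,0,0],[0,0,-20,0,0,0,0],[-8,-25,0,0,0,0,0],[-8,-25,0,0,0,0,0],[-8,-25,0,0,0,0,0],[-8,-25,0,0,0,0,0],[-8,-25,0,0,0,0,0],[-8,-25,0,0,0,0,0],[-8,-25,0,0,0,0,0],[0,0,0,0,0,0,0]]]'; python3 - <<'E'
from h import *
for n,(y,x) in dict(scene=(225,265),top=(130,255)).items():
    cap(n,n+'9.png');a=cv2.imread(f'pics/{n}9.png')
    cv2.imwrite(f'pics/z{n}9.png',np.vstack([cv2.convertScaleAbs(cv2.resize(cv2.imread(f'pics/{n}{i}.png')[y:y+100,x:x+140],(420,300),interpolation=2),alpha=1.5) for i in '09']))
a,b=[cv2.imread(f'pics/z{n}9.png') for n in('scene','top')];a=cv2.hconcat([cv2.resize(a,(400,580)),cv2.resize(b,(400,580))]);cv2.imwrite('pics/fin.png',a)
E
```

```text
clock: 23.63
tool_pos: [0.644, -0.0036, 0.1652]
eef_rot: [[0.287, 0.958, -0.006], [0.958, -0.287, 0.001], [-0.001, -0.006, -1.0]]
wrist_force: [0.8, 0.1, 0.6]
opening: 0.005
clock: 24.47
tool_pos: [0.4586, -0.0071, 0.2079]
eef_rot: [[0.287, 0.958, -0.001], [0.958, -0.287, 0.001], [0.0, -0.001, -1.0]]
wrist_force: [0.6, -0.4, -0.5]
opening: 0.008
```

View pics/fin.png

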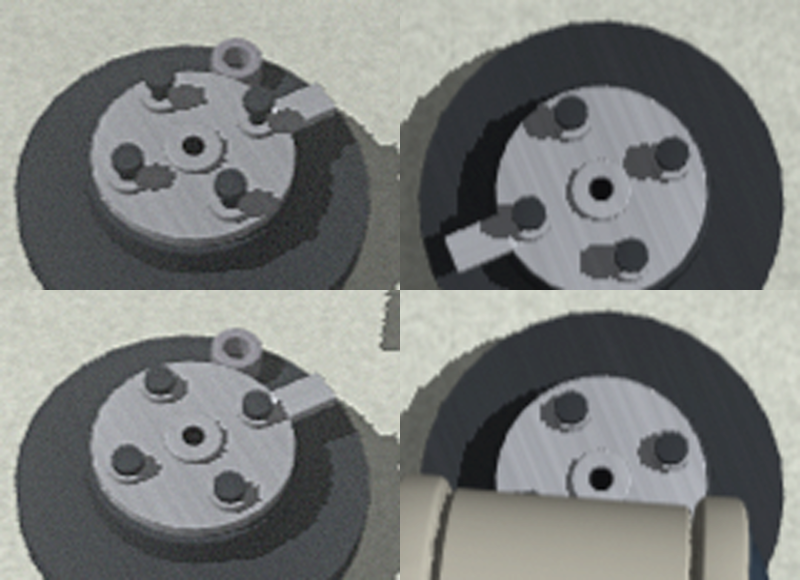

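View pics/scene9.png

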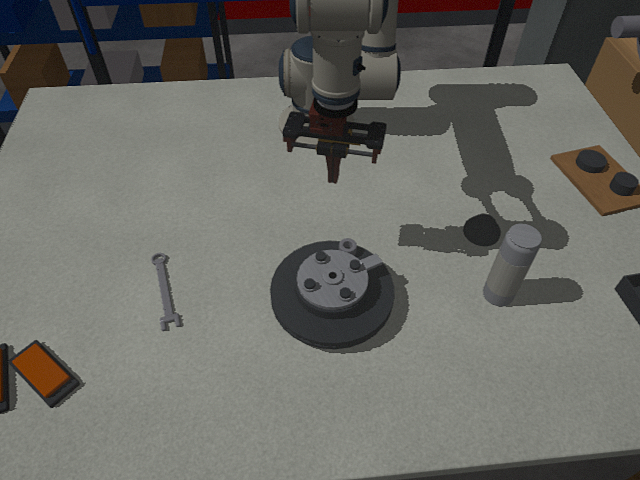

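The before/after crops show all four heads lying on their collars at the same height. In the full scene the bush (348,244), can (512,262), spanner (166,290) and cone (482,230) are where they were, and the arm is clear.

```bash
python3 -c "
from cell import env
print(env.close_job())"
```

```text
the job is handed in; nothing more can be done
None
```

I pushed all four pins home with the closed fingertips in the order asked (tab, across, left, right) and handed the job in at about 24.5 s. No verdict is reported.

**Seating:** each pin slid at about 3 to 5 N. At the bottom the force rose to 6.5–7.6 N with the fingertips at 91.6–91.9 mm. That fits a head on its collar at 94 mm less the spring's give. On pins 3 and 4 I pressed about 0.3 mm further just before lifting, and took no force reading there.

**Final pictures:** the scene view shows all four heads on their collars at equal height, with the bush, can, spanner and cone apparently where they were. The arm is clear of everything. In the last top view the arm hid the tab and left pins, so those two rest on the scene view and the force readings. I judged the heights and bystander positions by eye and did not measure them again.

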